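# Refill the steel spice rack in reverse order

### The job

Move the four spice jars from the old wooden rack to the empty steel rack, one jar per bay, in reverse order: the jar at the left end of the wooden rack goes to the right end of the steel rack, and so on, because the steel rack will be turned round when it goes into the cabinet. Keep the jars upright all the way, set each one down gently on its bay's floor, and leave all four released and standing.

Things in the scene. Friction and masses are not known exactly. Their poses are not given: they have to be found in the camera images.
- red_jar_mid (a point): Closed round spice jar of clear glass with a red lid, 44 mm in diameter, 70 mm high, about 0.15 kg, loose, standing upright in one bay of the wooden rack. This point is on its axis, half-way up (35 mm above its underside).
- yellow_jar_mid (a point): Closed round spice jar of clear glass with a yellow lid, 44 mm in diameter, 70 mm high, about 0.15 kg, loose, standing upright in one bay of the wooden rack. This point is on its axis, half-way up (35 mm above its underside).
- green_jar_mid (a point): Closed round spice jar of clear glass with a green lid, 44 mm in diameter, 70 mm high, about 0.15 kg, loose, standing upright in one bay of the wooden rack. This point is on its axis, half-way up (35 mm above its underside).
- blue_jar_mid (a point): Closed round spice jar of clear glass with a blue lid, 44 mm in diameter, 70 mm high, about 0.15 kg, loose, standing upright in one bay of the wooden rack. This point is on its axis, half-way up (35 mm above its underside).
- red_tag: Small red label tile, 22 x 40 mm and 4 mm thick, fixed on the front lip of the wooden rack right in front of the bay where the red-lidded jar stands at the start (52 mm from the bay centre, towards the robot). It stays there. Origin: middle of its underside; axes as the rack's.
- yellow_tag: Small yellow label tile, 22 x 40 mm and 4 mm thick, fixed on the front lip of the wooden rack right in front of the bay where the yellow-lidded jar stands at the start (52 mm from the bay centre, towards the robot). It stays there. Origin: middle of its underside; axes as the rack's.
- green_tag: Small green label tile, 22 x 40 mm and 4 mm thick, fixed on the front lip of the wooden rack right in front of the bay where the green-lidded jar stands at the start (52 mm from the bay centre, towards the robot). It stays there. Origin: middle of its underside; axes as the rack's.
- blue_tag: Small blue label tile, 22 x 40 mm and 4 mm thick, fixed on the front lip of the wooden rack right in front of the bay where the blue-lidded jar stands at the start (52 mm from the bay centre, towards the robot). It stays there. Origin: middle of its underside; axes as the rack's.
- old_rack: Old rack of brown wood, 68 x 260 mm, full of jars at the start; a front lip 30 mm wide, 10 mm high carries the label tiles. Fixed. Four bays, 60 x 60 mm inside, centred at x = 0, y = +96, +32, -32, -96 mm; floor 6 mm, tops of the 4 mm walls 14 mm above the counter. Origin: middle of underside; y axis to the robot's left, x away from the robot, turned at most 14 degrees.
- new_rack: New rack of grey steel, 68 x 260 mm, dark floor and bright walls, empty at the start, low wire loop at each end. Fixed. Four bays, 60 x 60 mm inside, centred at x = 0, y = +96, +32, -32, -96 mm; floor 6 mm, tops of the 4 mm walls 14 mm above the counter. Origin: middle of underside; y axis to the robot's left, x away from the robot, turned at most 14 degrees.

How it is judged:
By the outcome, as a careful person would: the job done as asked, in the order asked, and still so for the second after the job is handed in, with the robot touching nothing.
It also fails if it takes over 99 s, if anything falls off the work surface, if the arm or the gripper's body presses on something with over 40 N, if the wrist force passes 120 N, or if a joint passes its speed limit or range.

### The arm

A 6-joint arm with a two-finger parallel gripper is mounted at the origin on the work surface. World frame = base frame: x ahead of the robot, y to its left, z up, the work surface at z = 0. Lengths are in mm, angles in rad, forces in N, time in s.
With the tool pointing down it reaches from about 325 to 900 mm from the base axis. Payload 6.1 kg.
Tool frame: the origin (TCP) lies midway between the tips of the shut fingers; the grasp point (between the pads) lies 19 mm behind it; z points along the fingers, y is the direction in which the jaws open and shut (so a half turn about z gives the same grasp; the last joint's range is limited). The gripper opens to 85 mm and grips with 20 to 120 N. Pads are 22 mm wide; open, the fingers measure 114 mm over their backs; the gripper's body (76 mm by 85 mm) begins 54 mm behind the grasp point. The pads swing forward as they close: fully open they stand 13 mm farther back than shut.
Start: joints at [-1.248, 0.22, 1.526, -0, 1.395, -0.126], TCP at [271.17, -563.101, 231.3] pointing down, gripper open.
Joint ranges: [-2.98, 2.98], [-0.91, 2.08], [0.09, 2.57], [-1.24, 4.39], [0.2, 2.65], [-2.68, 2.68]. Speed limits (rad/s): [2.57, 2.57, 3.01, 3.14, 3.14, 3.14].

### API

Orientations are given as a unit quaternion [w, x, y, z].
In Python, from rig import arm, grab_frame, camera_info, finish_job gives the robot as it stands.
- The arm moves only by the tool send_rows, never from a script. Its argument "motion" is text: rows parted by semicolons, each of 7 numbers parted by spaces: the shift along the tool's x, y, z in cm, then the turn, a rotation vector about the tool's x, y, z in degrees, then the opening, from -1 (shut) to 1 (fully open). A call has 1 to 5 rows; each row is the pose to reach, as a shift and turn from the pose measured when the call began, along the tool's axes at that moment; what a row does not reach only later rows make up. A row lasts 1/12 s, in which the tool goes at most 41.7 mm and 7.16 degrees, less where a joint would pass 70% of its speed; a pose out of reach is approached as far as the arm can. A call with a gripper value outside its range is refused whole. The fingers move at their own pace and stop on an object; "squeeze" is the grip in N (left out, the last holds). Time passes only in rows, so rows that repeat a pose let the fingers close. It gives the time, the measured TCP pose, the force and the opening at its end, in the units of the state.
- arm.get_obs(): the state, without advancing time (a new reading comes with each control period).
- grab_frame(name): name is "scene" or "side" or "wrist"; returns the picture (400x640x3 uint8, red, green, blue); there is no depth.
- camera_info(name): a dict with "fovy" (degrees; the focal length in pixels is half the picture's height over the tangent of half this angle, whatever the lens; pixels are square), "cx", "cy" (the principal point, pixels), "position" and "orientation" of the camera in the world. Camera axes: x right, y up, looking along -z (the intrinsics and any distortion apply to the point x, -y, -z); pixel columns grow to the right and rows downward; lengths in mm; the calibration is good to about 2 mm. A picture is of the moment at which its call begins: read the wrist's pose just before it. camera_info takes no time and is no camera call; for the wrist camera it gives the pose at the moment of the call.
- finish_job(): hands the job in, once; it reports no verdict.
The state is a dict: "clock": time; "q": joint angles; "qvel": joint speeds; "joint_torque": joint torques, N m; "position": TCP position; "tcp_rot": TCP orientation; "force": force on the tool from outside, world axes, zero at the start; "moment": the same for the moment, N m; "finger_gap": finger opening in mm.
Only numpy, scipy, OpenCV 4.12 (cv2) and the standard library are available. Lean on these libraries where they do the work, as an engineer would, in place of code of your own. Each camera call takes 0.05 s, during which the arm holds its last target.

## Working session

There is one attempt and no reset: what is moved stays moved. The work goes in short steps, Python scripts to look and compute and a tool call to move; the robot and the scene stay as the last step left them, time stands still between calls to the robot, and variables do not carry over. Pictures are saved under pics/ and viewed, and the job is handed in when it is done.

Besides the shell and the picture viewer there is one more tool, called as name(argument=value, ...) on one line, values as JSON. send_rows: Moves the arm, as the interface text tells. Its arguments: {"type":"object","properties":{"motion":{"type":"string"},"squeeze":{"type":"number"}},"required":["motion"]}

```bash
ls; mkdir -p pics; python3 - <<'E'
from rig import arm, grab_frame, camera_info
import cv2
print(arm.get_obs())
for n in ["scene","side","wrist"]:
    print(n,camera_info(n))
    cv2.imwrite(f"pics/{n}0.png",grab_frame(n)[:,:,::-1])
E
```

```text
pics
{'clock': 0.0, 'q': array([-1.24812610e+00,  2.21251183e-01,  1.52764399e+00,  1.15209906e-05,
        1.39468249e+00, -1.26100646e-01]), 'qvel': array([ 1.95229385e-04, -7.93404584e-04,  3.51471443e-05,  4.71049821e-04,
        7.74837826e-04,  1.51602846e-03]), 'joint_torque': array([-5.68097512e-04, -4.96888268e+01, -3.89406002e+01, -3.83656597e-04,
        1.11520471e-02,  1.00739022e-06]), 'position': array([ 270.96426161, -562.52446298,  230.16631738]), 'tcp_rot': array([-9.88266620e-04,  9.74930782e-01,  2.22506149e-01, -9.17476661e-05]), 'force': array([-0.46231295, -0.20119145,  0.38129921]), 'moment': array([ 0.02840902, -0.03739426,  0.00715524]), 'finger_gap': 85.59867439392656}
scene {'fovy': 47.692026992104864, 'cx': 316.2131142089447, 'cy': 201.72973224559715, 'position': array([1039.09043879,   35.47502413,  965.38336589]), 'orientation': array([0.63576038, 0.18804964, 0.20813072, 0.7191159 ])}
side {'fovy': 53.3131107933956, 'cx': 320.7042683218853, 'cy': 200.35679042849353, 'position': array([  18.66688356, -493.84466867,  538.4185051 ]), 'orientation': array([ 0.83307375,  0.42289988, -0.17206263, -0.31231117])}
wrist {'fovy': 64.59350359669624, 'cx': 322.8277068894037, 'cy': 207.91258364188974, 'position': array([ 340.53819451, -528.83823154,  372.27481976]), 'orientation': array([ 0.83681645, -0.12825743,  0.08211339, -0.52587609])}
```

View pics/scene0.png

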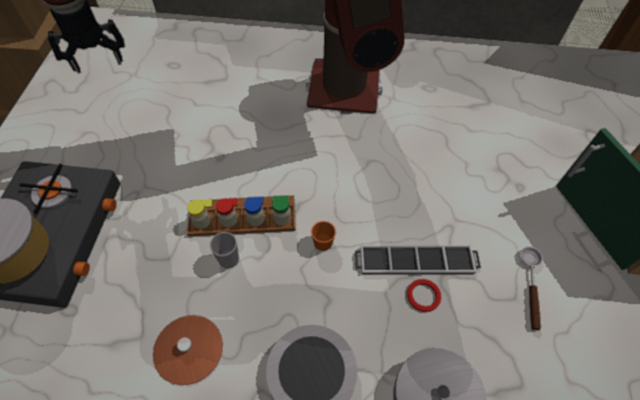

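View pics/side0.png

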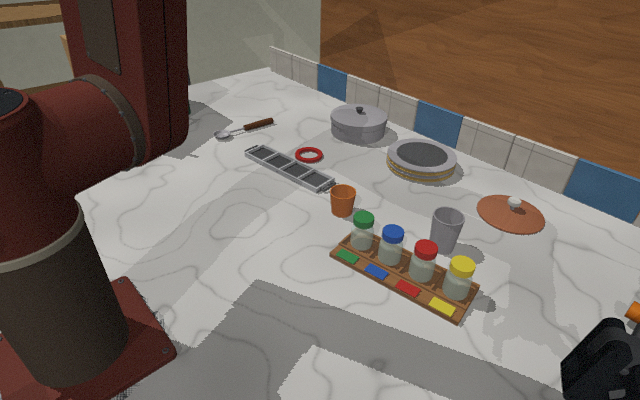

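View pics/wrist0.png

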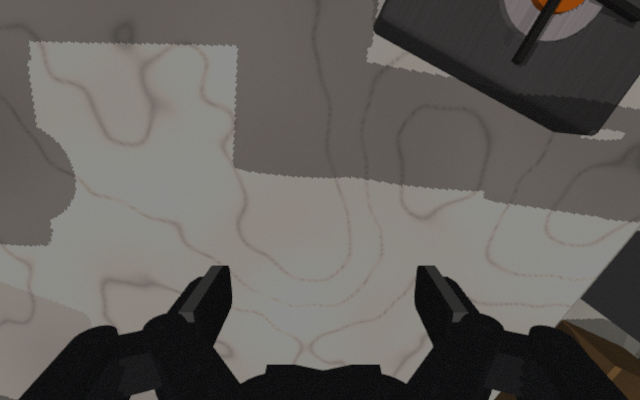

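```bash
cat > h.py <<'E'
import numpy as np, cv2
from scipy.spatial.transform import Rotation as R
def Rq(q): return R.from_quat([q[1],q[2],q[3],q[0]]).as_matrix()
def ray(ci,u,v):
    f=200/np.tan(np.radians(ci['fovy'])/2)
    d=Rq(ci['orientation'])@np.array([(u-ci['cx'])/f,-(v-ci['cy'])/f,-1.])
    return np.array(ci['position']),d/np.linalg.norm(d)
def onz(ci,u,v,z):
    p,d=ray(ci,u,v); return p+d*(z-p[2])/d[2]
def proj(ci,P):
    f=200/np.tan(np.radians(ci['fovy'])/2)
    c=Rq(ci['orientation']).T@(np.array(P)-ci['position'])
    return ci['cx']+f*c[0]/-c[2], ci['cy']+f*c[1]/c[2]
def tri(r1,r2):
    (p,d),(q,e)=r1,r2
    A=np.stack([d,-e],1); s=np.linalg.lstsq(A,q-p,rcond=None)[0]
    a=p+d*s[0]; b=q+e*s[1]; return (a+b)/2, np.linalg.norm(a-b)
COL={'red':[(0,130,60),(8,255,255)],'yellow':[(24,130,60),(34,255,255)],'green':[(50,100,40),(80,255,255)],'blue':[(105,120,50),(125,255,255)]}
def blobs(img,c,minA=15):
    hsv=cv2.cvtColor(img,cv2.COLOR_RGB2HSV); lo,hi=COL[c]
    m=cv2.inRange(hsv,np.array(lo),np.array(hi))
    if c=='red': m|=cv2.inRange(hsv,np.array((172,130,60)),np.array((180,255,255)))
    n,l,s,ce=cv2.connectedComponentsWithStats(m)
    return [(int(s[i,4]),*[round(float(x),1) for x in ce[i]],*map(int,s[i,:4])) for i in range(1,n) if s[i,4]>=minA]
E
python3 - <<'E'
import cv2
from h import *
from rig import camera_info
for n in ['scene','side']:
    im=cv2.imread(f'pics/{n}0.png')[:,:,::-1].copy()
    for c in COL: print(n,c,blobs(im,c))
im=cv2.imread('pics/scene0.png')
cv2.imwrite('pics/sc1.png',cv2.resize(im[170:320,170:490],None,fx=2.5,fy=2.5,interpolation=cv2.INTER_CUBIC))
im=cv2.imread('pics/side0.png')
cv2.imwrite('pics/si1.png',cv2.resize(im[130:330,230:500],None,fx=2.9,fy=2.9,interpolation=cv2.INTER_CUBIC))
E
```

```text
scene red [(115, 317.7, 67.4, 313, 60, 10, 15), (763, 361.4, 96.0, 323, 71, 55, 40), (277, 225.7, 205.5, 216, 198, 22, 17), (425, 423.6, 295.1, 407, 279, 34, 33)]
scene yellow [(277, 198.3, 206.5, 188, 200, 24, 17)]
scene green [(243, 621.4, 149.9, 601, 129, 39, 43), (233, 280.2, 203.6, 272, 196, 17, 17)]
scene blue [(241, 253.3, 204.5, 245, 197, 18, 17)]
side red [(3482, 111.9, 53.6, 59, 0, 91, 150), (2615, 70.9, 104.3, 0, 81, 121, 55), (236, 308.3, 154.5, 295, 147, 27, 16), (15, 1.6, 227.5, 0, 223, 4, 9), (396, 425.7, 249.4, 415, 239, 23, 22), (16, 7.2, 248.4, 5, 245, 5, 7), (52, 5.4, 256.4, 0, 252, 14, 10), (4169, 91.5, 354.4, 0, 277, 174, 123), (249, 407.4, 287.9, 395, 279, 26, 19)]
side yellow [(456, 462.0, 266.2, 450, 255, 25, 23), (274, 441.9, 306.2, 428, 297, 28, 20)]
side green [(297, 363.3, 219.1, 354, 211, 20, 18), (175, 347.3, 255.8, 336, 249, 23, 15)]
side blue [(339, 392.7, 233.4, 383, 224, 21, 20), (195, 375.9, 271.1, 364, 263, 24, 17)]
```

View pics/sc1.png

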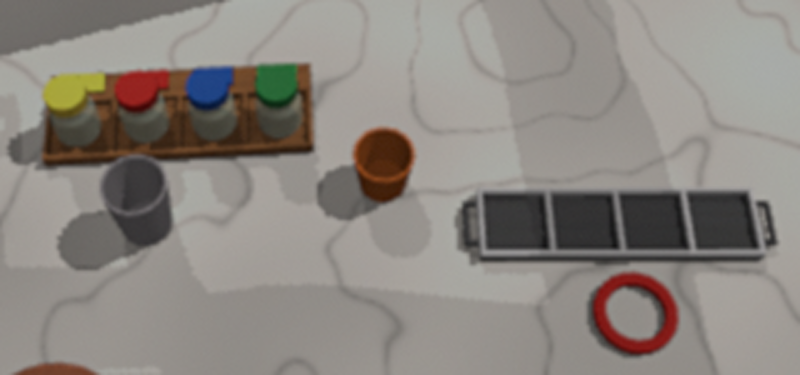

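View pics/si1.png

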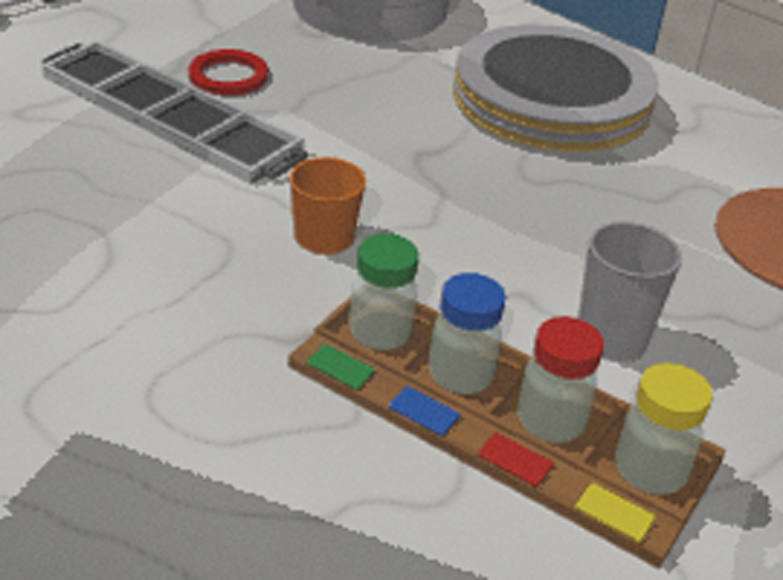

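```bash
python3 - <<'E'
from h import *
from rig import camera_info
np.set_printoptions(precision=1,suppress=True)
S=camera_info('side');C=camera_info('scene')
tags={'green':(347.3,255.8),'blue':(375.9,271.1),'red':(407.4,287.9),'yellow':(441.9,306.2)}
P=np.array([onz(S,*tags[c],14) for c in tags]);print('tags side',P)
print(np.diff(P[:,:2],axis=0), np.linalg.norm(np.diff(P[:,:2],axis=0),axis=1))
d=P[0]-P[3]; th=np.arctan2(-d[0],d[1]);print('yaw deg',np.degrees(th))
for i,c in enumerate(tags):
    print(c,'bay',P[i,:2]+52*np.array([np.cos(th),np.sin(th)]))
lsc={'green':(280.2,203.6),'blue':(253.3,204.5),'red':(225.7,205.5)}
lsi={'green':(363.3,219.1),'blue':(392.7,233.4),'red':(425.7,249.4)}
for c in lsc: print(c,'lid tri',tri(ray(C,*lsc[c]),ray(S,*lsi[c])))
# steel rack corners, outer top z14 in scene crop /2.5+(170,170)
for u,v in [(481,192),(750,192),(762,258),(481,258)]:
    u,v=u/2.5+170,v/2.5+170; print('steel',u,v,onz(C,u,v,14))
for u,v in [(70,47),(98,47),(303,147),(250,178),(45,62)]:
    u2,v2=u/2.9+230,v/2.9+130; print('steel side',onz(S,u2,v2,14))
print('grey cup rim',tri(ray(C,137/2.5+170,185/2.5+170),ray(S,634/2.9+230,252/2.9+130)))
print('orange rim',tri(ray(C,384/2.5+170,155/2.5+170),ray(S,327/2.9+230,180/2.9+130)))
im=cv2.imread('pics/scene0.png'); g=cv2.cvtColor(im,cv2.COLOR_BGR2GRAY)
m=(g<75).astype(np.uint8); m[:245]=0;m[275:]=0;m[:,:355]=0;m[:,485:]=0
n,l,s,ce=cv2.connectedComponentsWithStats(m)
for i in range(1,n):
    if s[i,4]>60: print(s[i],ce[i],onz(C,*ce[i],6))
E
```

```text
tags side [[ 432.7 -123.6   14. ]
 [ 444.2 -185.7   14. ]
 [ 455.8 -248.5   14. ]
 [ 467.7 -311.2   14. ]]
[[ 11.4 -62.2]
 [ 11.7 -62.8]
 [ 11.8 -62.7]] [63.2 63.9 63.8]
yaw deg 10.543564232638142
green bay [ 483.9 -114. ]
blue bay [ 495.3 -176.2]
red bay [ 507. -239.]
yellow bay [ 518.8 -301.7]
green lid tri (array([ 484.6, -111.1,   68.3]), np.float64(1.7076471826411674))
blue lid tri (array([ 495.1, -173.9,   67.9]), np.float64(0.21556884304140378))
red lid tri (array([ 506. , -238.2,   67.5]), np.float64(1.511073078497774))
steel 362.4 246.8 [546.1  90.2  14. ]
steel 470.0 246.8 [514.7 341.4  14. ]
steel 474.8 273.2 [581.3 348.2  14. ]
steel 362.4 273.2 [612.8  94.7  14. ]
steel side [543.9 352.7  14. ]
steel side [564.4 335.9  14. ]
steel side [594.2  82.8  14. ]
steel side [529.9  76.7  14. ]
steel side [509.4 342.8  14. ]
grey cup rim (array([ 608.3, -215.4,   74.2]), np.float64(1.5456208935700506))
orange rim (array([537.3,  -2.4,  50.2]), np.float64(1.5901816810320037))
[418 247  27  23 540] [431.1 258.4] [552.2 251.8   6. ]
[445 247  28  22 524] [458.7 257.6] [542.2 315.9   6. ]
[364 248  26  22 516] [376.2 258.1] [567.4 124.6   6. ]
[391 248  27  22 540] [403.6 258.5] [560.5 188.2   6. ]
[362 273 112   2 135] [419.3 273.2] [593.1 224.5   6. ]
```

```bash
cat > go.py <<'E'
import sys; from h import *
from rig import arm
OLD={'g':(484.2,-112.8),'b':(495.3,-175.5),'r':(506.5,-238.8),'y':(518.5,-301.7)}
def go(x,y,z,yaw):
    o=arm.get_obs(); M=Rq(o['tcp_rot']); p=o['position']
    a=np.radians(yaw); Y=np.array([np.cos(a),np.sin(a),0]); Z=np.array([0,0,-1.]); T=np.stack([np.cross(Y,Z),Y,Z],1)
    s=M.T@(np.array([x,y,z])-p)/10; r=np.degrees(R.from_matrix(M.T@T).as_rotvec())
    print('t',round(o['clock'],2),'pos',p.round(1),'shift cm',s.round(2),'rot',r.round(1),'gap',round(o['finger_gap'],1),'F',np.round(o['force'],1),'q',np.round(o['q'],2))
if __name__=='__main__': go(*map(float,sys.argv[1:5]))
E
python3 go.py 484.2 -112.8 200 10.5
```

```text
t 0.15 pos [ 271.  -562.7  230.4] shift cm [ 38.73 -31.28   3.1 ] rot [ -0.1  -0.1 -74.8] gap 85.4 F [-1.   0.5 -1. ] q [-1.25  0.22  1.53 -0.    1.39 -0.13]
```

send_rows(motion="38.7 -31.3 3 0 0 -75 0.5;38.7 -31.3 3 0 0 -75 0.5;38.7 -31.3 3 0 0 -75 0.5;38.7 -31.3 3 0 0 -75 0.5;38.7 -31.3 3 0 0 -75 0.5")

```text
clock: 0.57
position: [360.2, -373.1, 218.1]
tcp_rot: [-0.001, 0.858, 0.514, 0.0]
force: [0.4, 0.1, 0.0]
finger_gap: 63.9
```

```bash
python3 go.py 484.2 -112.8 200 10.5
```

```text
t 0.57 pos [ 360.2 -373.1  218.1] shift cm [28.8  -1.35  1.84] rot [ -0.   -0.1 -38.7] gap 63.9 F [0.4 0.1 0. ] q [-0.96 -0.02  1.82  0.    1.35 -0.46]
```

Gap 64 at value 0.5 – good. Continuing.

send_rows(motion="28.8 -1.3 1.8 0 0 -38.7 0.5;28.8 -1.3 1.8 0 0 -38.7 0.5;28.8 -1.3 1.8 0 0 -38.7 0.5;28.8 -1.3 1.8 0 0 -38.7 0.5;28.8 -1.3 1.8 0 0 -38.7 0.5")

```text
clock: 0.98
position: [449.6, -185.3, 205.5]
tcp_rot: [-0.0, 0.658, 0.753, 0.0]
force: [0.6, -0.8, 0.2]
finger_gap: 64.3
```

```bash
python3 go.py 484.2 -112.8 200 10.5
```

```text
t 0.98 pos [ 449.6 -185.3  205.5] shift cm [6.73 4.39 0.55] rot [ 0.  -0.1 -2.8] gap 64.3 F [ 0.6 -0.8  0.2] q [-0.55 -0.1   1.91  0.    1.33 -0.69]
```

send_rows(motion="6.7 4.4 0.6 0 0 -2.8 0.5;6.7 4.4 0.6 0 0 -2.8 0.5;6.7 4.4 0.6 0 0 -2.8 0.5;6.7 4.4 0.6 0 0 -2.8 0.5")

```text
clock: 1.32
position: [484.5, -110.9, 199.1]
tcp_rot: [-0.001, 0.638, 0.77, 0.0]
force: [-0.4, -0.8, -0.2]
finger_gap: 63.7
```

```bash
python3 go.py 484.2 -112.8 24 10.5; python3 - <<'E'
from rig import *
from h import *
ci=camera_info('wrist'); im=grab_frame('wrist'); cv2.imwrite('pics/w1.png',im[:,:,::-1])
print(ci)
for c,P in {'g':(484.2,-112.8),'b':(495.3,-175.5)}.items(): print(c,proj(ci,(*P,76)),proj(ci,(*P,6)))
E
```

```text
t 1.32 pos [ 484.5 -110.9  199.1] shift cm [-0.21 -0.05 17.51] rot [-0.  -0.1  0.2] gap 63.7 F [-0.4 -0.8 -0.2] q [-0.38 -0.06  1.89  0.    1.32 -0.57]
{'fovy': 64.59350359669624, 'cx': 322.8277068894037, 'cy': 207.91258364188974, 'position': array([470.26075376, -34.80771475, 341.14541279]), 'orientation': array([ 0.98416639, -0.15066874, -0.01377452,  0.09233477])}
g (np.float64(322.12598787376345), np.float64(203.6694263751608)) (np.float64(322.3082917012971), np.float64(185.208128163653))
b (np.float64(321.3696589556214), np.float64(268.9422033317785)) (np.float64(321.68173242595697), np.float64(239.42482293160597))
```

View pics/w1.png

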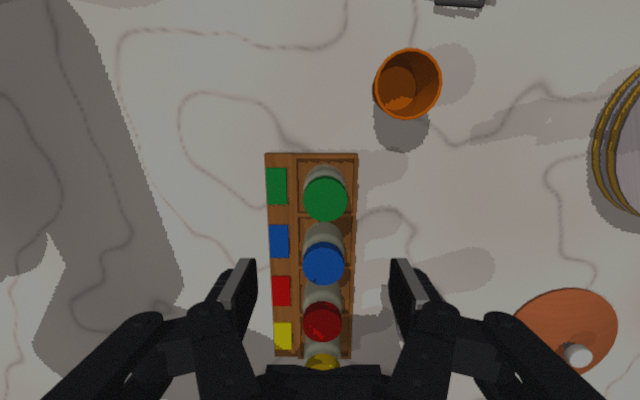

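```bash
python3 - <<'E'
from rig import camera_info
from h import *
ci=camera_info('wrist'); im=cv2.imread('pics/w1.png')[:,:,::-1].copy()
for c in COL:
    for b in blobs(im,c,60): print(c,b,'z76/68',onz(ci,b[1],b[2],76)[:2].round(1),onz(ci,b[1],b[2],72)[:2].round(1),'z14',onz(ci,b[1],b[2],14)[:2].round(1))
E
```

```text
red (559, 280.6, 290.4, 271, 276, 20, 30) z76/68 [ 460.7 -206.9] [ 460.5 -209.5] z14 [ 458.5 -246.8]
red (1173, 321.5, 323.1, 302, 301, 40, 41) z76/68 [ 505.9 -236.1] [ 506.5 -239.1] z14 [ 514.3 -282.9]
yellow (485, 282.7, 335.2, 274, 322, 18, 28) z76/68 [ 470.2 -257.5] [ 470.2 -260.8] z14 [ 470.2 -309.2]
yellow (399, 322.2, 361.8, 306, 353, 33, 18) z76/68 [ 515.3 -282.7] [ 516.  -286.4] z14 [ 525.9 -340.3]
green (730, 276.2, 185.4, 266, 168, 21, 36) z76/68 [ 442.1 -105.6] [ 441.7 -106.6] z14 [ 435.5 -121.8]
green (1602, 324.9, 198.6, 303, 176, 45, 46) z76/68 [ 485.4 -109.5] [ 485.7 -110.6] z14 [ 489.  -126.6]
blue (624, 278.6, 240.9, 269, 225, 20, 33) z76/68 [ 451.5 -156.4] [ 451.2 -158.2] z14 [ 447.1 -184.5]
blue (1433, 323.1, 263.3, 303, 242, 42, 43) z76/68 [ 495.4 -171.2] [ 495.8 -173.2] z14 [ 501.3 -202.7]
```

send_rows(motion="0 0.1 4 0 0 0 0.5;0 0.1 8 0 0 0 0.5;0 0.1 12 0 0 0 0.5;0 0.1 15 0 0 0 0.5;0 0.1 16.5 0 0 0 0.5")

```text
clock: 1.78
position: [481.3, -112.8, 29.9]
tcp_rot: [-0.004, 0.64, 0.769, -0.001]
force: [-0.5, 0.9, -0.1]
finger_gap: 63.9
```

```bash
python3 go.py 485.2 -111 24 10.5
```

```text
t 1.78 pos [ 481.3 -112.8   29.9] shift cm [0.1  0.42 0.59] rot [-0.4 -0.2 -0.1] gap 63.9 F [-0.5  0.9 -0.1] q [-0.39  0.17  2.    0.    0.98 -0.57]
```

send_rows(motion="0.1 0.4 0.5 -0.4 0 0 0.5;0.1 0.4 0.5 -0.4 0 0 0.5;0.1 0.4 0.5 -0.4 0 0 -0.1;0.1 0.4 0.5 -0.4 0 0 -0.3;0.1 0.4 0.5 -0.4 0 0 -0.5", squeeze=30)

```text
clock: 2.2
position: [486.4, -112.0, 26.6]
tcp_rot: [0.0, 0.64, 0.768, 0.002]
force: [0.5, -1.2, 1.9]
finger_gap: 42.6
```

send_rows(motion="0 0 0 0 0 0 -0.5;0 0 0 0 0 0 -0.5;0 0 0 0 0 0 -0.5")

```text
clock: 2.45
position: [486.7, -112.1, 27.2]
tcp_rot: [0.001, 0.64, 0.768, 0.002]
force: [0.8, -0.0, -1.8]
finger_gap: 42.6
```

```bash
python3 go.py 485.2 -111 160 10.5
```

```text
t 2.45 pos [ 486.7 -112.1   27.2] shift cm [  0.16  -0.07 -13.28] rot [ 0.2 -0.1 -0.1] gap 42.6 F [ 0.8 -0.  -1.8] q [-0.39  0.18  2.    0.    0.96 -0.57]
```

send_rows(motion="0 0 -0.7 0 0 0 -0.5;0 0 -2.5 0 0 0 -0.5;0 0 -5.5 0 0 0 -0.5;0 0 -9 0 0 0 -0.5;0 0 -12.5 0 0 0 -0.5")

```text
clock: 2.87
position: [485.4, -111.9, 153.4]
tcp_rot: [-0.0, 0.64, 0.769, 0.002]
force: [1.1, -0.6, -2.0]
finger_gap: 43.2
```

```bash
python3 go.py 567.4 124.6 160 7.5; python3 - <<'E'
from rig import *
from h import *
im=grab_frame('wrist'); cv2.imwrite('pics/w2.png',im[:,:,::-1])
E
```

```text
t 2.87 pos [ 485.4 -111.9  153.4] shift cm [21.78 12.35 -0.57] rot [ 0.2 -0.2  2.9] gap 43.2 F [ 1.1 -0.6 -2. ] q [-0.39 -0.01  1.93  0.    1.22 -0.57]
```

View pics/w2.png

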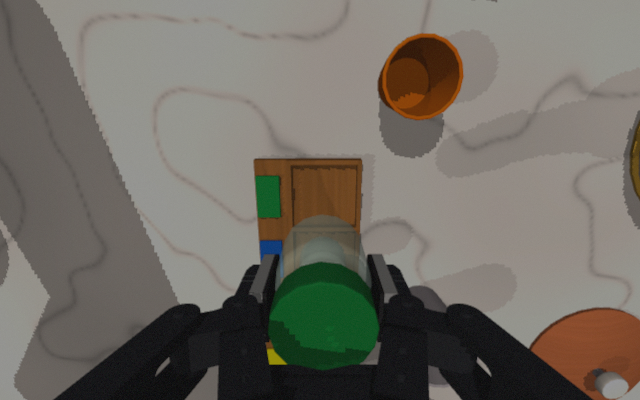

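send_rows(motion="2 1.2 -0.5 0 0 0.6 -0.5;5 2.8 -0.5 0 0 1 -0.5;8 4.5 -0.5 0 0 2 -0.5;11 6.2 -0.5 0 0 2.9 -0.5;14 7.9 -0.5 0 0 2.9 -0.5")

```text
clock: 3.33
position: [542.5, 39.8, 167.9]
tcp_rot: [0.006, 0.659, 0.752, 0.004]
force: [0.7, 0.4, -1.5]
finger_gap: 42.9
```

```bash
python3 go.py 567.4 124.6 160 7.5; python3 - <<'E'
from rig import *
from h import *
ci=camera_info('wrist');im=grab_frame('wrist'); cv2.imwrite('pics/w3.png',im[:,:,::-1])
import pickle; pickle.dump(ci,open('w3.pkl','wb'))
E
```

```text
t 3.33 pos [542.5  39.8 167.9] shift cm [8.08 3.56 0.81] rot [ 0.8  0.2 -0. ] gap 42.9 F [ 0.7  0.4 -1.5] q [-0.07  0.07  1.82 -0.    1.24 -0.2 ]
```

View pics/w3.png

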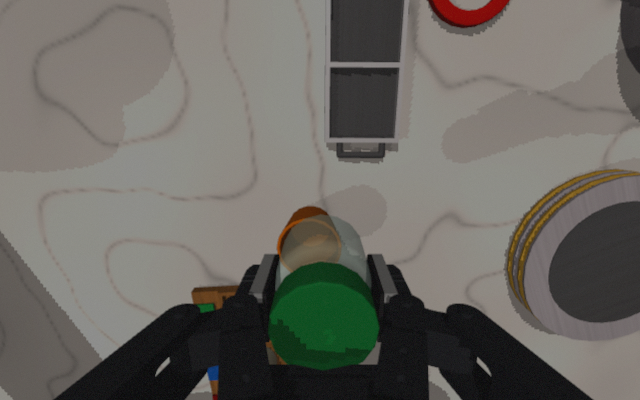

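```bash
python3 - <<'E'
import pickle
from h import *
ci=pickle.load(open('w3.pkl','rb'))
im=cv2.imread('pics/w3.png')
cv2.imwrite('pics/w3c.png',cv2.resize(im[0:170,300:430],None,fx=4.5,fy=3.5,interpolation=cv2.INTER_CUBIC))
g=cv2.cvtColor(im,cv2.COLOR_BGR2GRAY).astype(int)
print(g[100,318:412]); print(g[55:160,362])
E
```

```text
[141 142 140 141 141 141 126 129 134 135 134 103  58  46  50  50  49  49
  50  50  53  54  54  55  54  54  55  56  55  56  54  54  54  55  56  56
  55  55  51  54  54  52  56  55  53  53  56  53  55  53  52  56  54  54
  53  57  55  52  53  53  52  53  55  53  51  54  53  54  54  52  53  55
  55  52  51  53  57  66  67 118 132 134 132 132 129 128 129 129 130 130
 128 128 127 133]
[ 54  55  55  55  54  50  63 114 135 136 134 124  85  41  38  38  38  40
  37  37  48  53  54  55  51  55  52  54  56  53  53  52  54  51  52  52
  53  54  55  54  54  52  52  52  54  53  54  56  53  54  53  53  54  52
  49  53  55  53  51  51  52  52  52  54  53  53  54  52  52  55  53  53
  52  53  53  53  52  53  52  52  50  49  72 113 131 131 132 117 101  96
  95  95  97  88  93 120  99  58  56  57  53  45  42  79  96]
```

View pics/w3c.png

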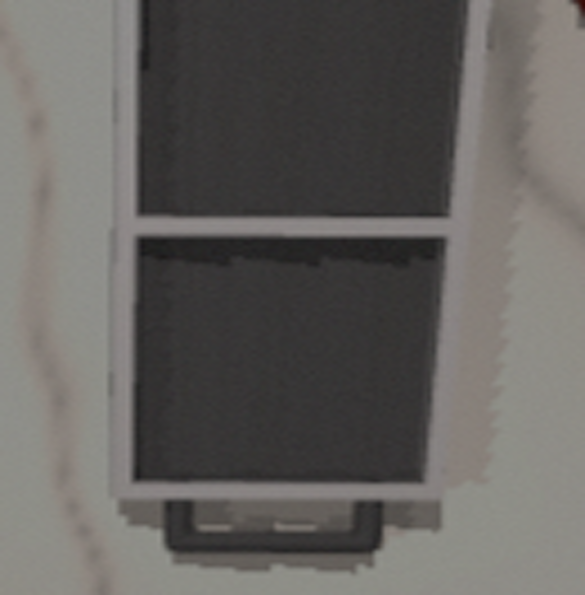

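```bash
python3 - <<'E'
import pickle
from h import *
ci=pickle.load(open('w3.pkl','rb'))
np.set_printoptions(precision=1,suppress=True)
L=onz(ci,329.5,100,14);Rr=onz(ci,396.7,100,14);D=onz(ci,362,64.2,14);E=onz(ci,362,139.8,14)
print(L,Rr,np.linalg.norm(L-Rr),D,E,np.linalg.norm(D-E),'mid',(L+Rr)/2,(D+E)/2)
for u,v in [(327,142),(395,142),(330.5,62),(399.5,62),(330.5,5),(403,5)]: print(onz(ci,u,v,14))
E
```

```text
[539.6 124.2  14. ] [598.8 131.9  14. ] 59.64197108519968 [563.3 156.6  14. ] [574.   93.8  14. ] 63.752341446261674 mid [569.2 128.1  14. ] [568.7 125.2  14. ]
[542.3  87.7  14. ]
[604.6  95.7  14. ]
[536.3 154.8  14. ]
[595.  162.6  14. ]
[530.5 196.8  14. ]
[589.2 204.8  14. ]
```

```bash
python3 go.py 568.5 125.4 100 7.5
```

```text
t 3.38 pos [543.9  45.4 168.1] shift cm [7.59 3.39 6.87] rot [ 0.9 -0.   0.2] gap 42.9 F [-2.8  3.4 -1.2] q [-0.06  0.07  1.81  0.    1.24 -0.2 ]
```

send_rows(motion="3 1.4 0.8 0.4 0 0 -0.5;6 2.7 1 0.9 0 0.2 -0.5;7.6 3.4 2 0.9 0 0.2 -0.5;7.6 3.4 5 0.9 0 0.2 -0.5;7.6 3.4 8 0.9 0 0.2 -0.5")

```text
clock: 3.8
position: [570.6, 127.2, 89.9]
tcp_rot: [0.002, 0.658, 0.753, 0.002]
force: [0.6, 0.0, -2.5]
finger_gap: 42.8
```

```bash
python3 go.py 568.5 125.4 28 7.5
```

```text
t 3.8 pos [570.6 127.2  89.9] shift cm [-0.15 -0.27  6.19] rot [ 0.3 -0.   0.1] gap 42.8 F [ 0.6  0.  -2.5] q [ 0.08  0.26  1.76  0.    1.12 -0.05]
```

send_rows(motion="-0.1 -0.2 2 0.3 0 0 -0.5;-0.1 -0.2 3.8 0.3 0 0 -0.5;-0.1 -0.2 5 0.3 0 0 -0.5;-0.1 -0.2 5.6 0.3 0 0 -0.5;-0.1 -0.2 5.8 0.3 0 0 -0.5")

```text
clock: 4.22
position: [568.4, 125.8, 31.0]
tcp_rot: [-0.001, 0.658, 0.753, -0.0]
force: [-0.1, -0.4, -2.1]
finger_gap: 43.2
```

```bash
python3 go.py 568.5 125.4 27 7.5;  python3 - <<'E'
from rig import *
from h import *
im=grab_frame('side'); cv2.imwrite('pics/s2.png',cv2.resize(im[100:220,220:420,::-1],None,fx=4,fy=4))
E
```

```text
t 4.22 pos [568.4 125.8  31. ] shift cm [-0.04  0.    0.4 ] rot [-0.1 -0.   0.1] gap 43.2 F [-0.1 -0.4 -2.1] q [ 0.08  0.35  1.78  0.    1.02 -0.05]
```

View pics/s2.png

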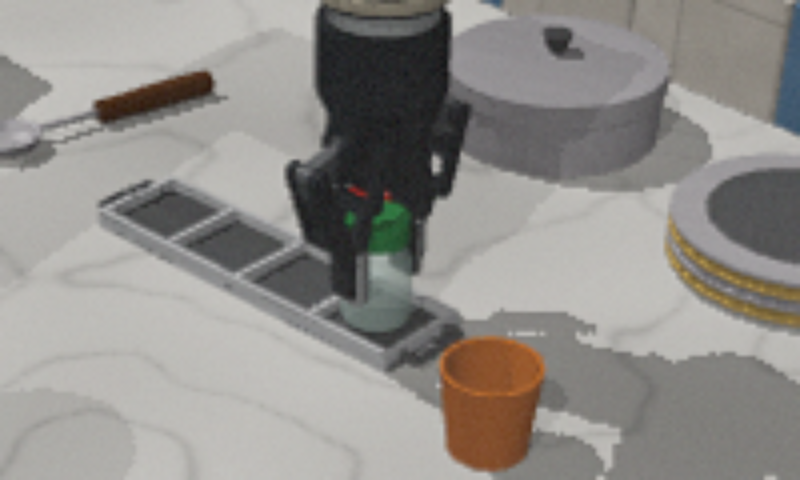

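Green jar hangs inside the end bay, just above the floor. Lower by small steps and watch the force.

send_rows(motion="0 0 0.2 0 0 0 -0.5;0 0 0.25 0 0 0 -0.5;0 0 0.3 0 0 0 -0.5;0 0 0.35 0 0 0 -0.5")

```text
clock: 4.6
position: [569.6, 125.9, 29.0]
tcp_rot: [0.0, 0.658, 0.753, 0.001]
force: [0.1, 0.3, -0.5]
finger_gap: 42.7
```

send_rows(motion="0 0 0.08 0 0 0 -0.5;0 0 0.12 0 0 0 -0.5;0 0 0.15 0 0 0 -0.5")

```text
clock: 4.85
position: [569.8, 125.9, 27.7]
tcp_rot: [0.0, 0.658, 0.753, 0.001]
force: [-0.6, 0.9, -2.0]
finger_gap: 42.6
```

send_rows(motion="0 0 0.05 0 0 0 -0.5;0 0 0.1 0 0 0 -0.5;0 0 0.1 0 0 0 -0.5")

```text
clock: 5.1
position: [569.8, 125.9, 26.7]
tcp_rot: [0.0, 0.658, 0.753, 0.001]
force: [-0.3, 0.5, -1.6]
finger_gap: 42.9
```

send_rows(motion="0 0 0.05 0 0 0 -0.5;0 0 0.1 0 0 0 -0.5;0 0 0.1 0 0 0 -0.5")

```text
clock: 5.35
position: [569.9, 125.9, 26.6]
tcp_rot: [0.0, 0.658, 0.753, 0.001]
force: [-4.0, -0.6, 6.2]
finger_gap: 42.4
```

send_rows(motion="0 0 0 0 0 0 -0.1;0 0 0 0 0 0 0.05;0 0 0 0 0 0 0.15;0 0 0 0 0 0 0.3;0 0 0 0 0 0 0.5")

```text
clock: 5.77
position: [570.0, 125.9, 26.6]
tcp_rot: [0.001, 0.658, 0.753, 0.001]
force: [-0.5, -0.2, 0.4]
finger_gap: 63.8
```

send_rows(motion="0 0 -1 0 0 0 0.5;0 0 -3 0 0 0 0.5;0 0 -6 0 0 0 0.5;0 0 -10 0 0 0 0.5;0 0 -14 0 0 0 0.5")

```text
clock: 6.18
position: [568.8, 125.7, 167.9]
tcp_rot: [-0.0, 0.658, 0.753, 0.0]
force: [1.3, -0.6, 0.3]
finger_gap: 63.8
```

```bash
python3 go.py 495.6 -173.8 160 10.5;  python3 - <<'E'
from rig import *
from h import *
im=grab_frame('side'); cv2.imwrite('pics/s3.png',cv2.resize(im[100:220,220:420,::-1],None,fx=4,fy=4))
ci=camera_info('wrist');im=grab_frame('wrist'); cv2.imwrite('pics/w4.png',im[:,:,::-1])
import pickle; pickle.dump(ci,open('w4.pkl','wb'))
E
```

```text
t 6.18 pos [568.8 125.7 167.9] shift cm [-28.72 -11.24   0.78] rot [-0.  -0.  -2.9] gap 63.8 F [ 1.3 -0.6  0.3] q [ 0.08  0.17  1.7   0.    1.27 -0.05]
```

View pics/s3.png

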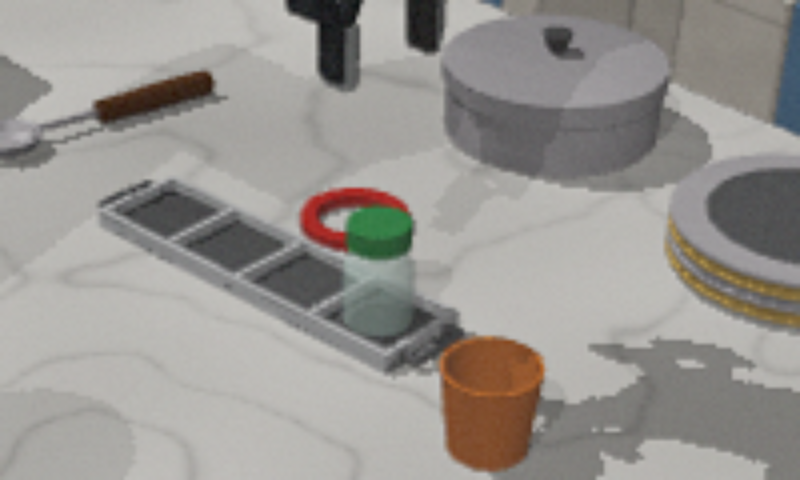

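View pics/w4.png

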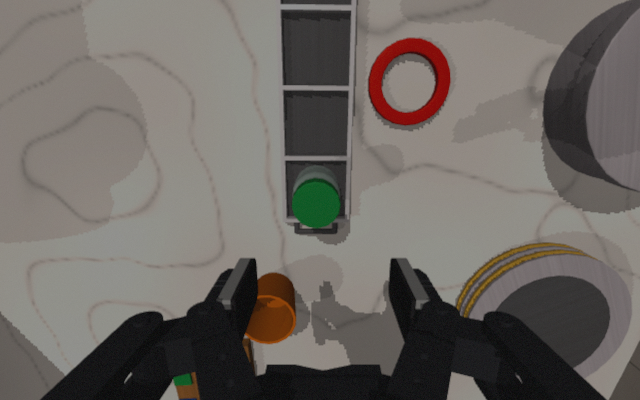

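send_rows(motion="-28.7 -11.2 0 0 0 -2.9 0.5;-28.7 -11.2 0 0 0 -2.9 0.5;-28.7 -11.2 0 0 0 -2.9 0.5;-28.7 -11.2 0 0 0 -2.9 0.5;-28.7 -11.2 0 0 0 -2.9 0.5")

```text
clock: 6.7
position: [523.2, -78.8, 172.6]
tcp_rot: [0.006, 0.639, 0.769, 0.006]
force: [0.1, -0.5, 0.6]
finger_gap: 64.0
```

```bash
python3 go.py 495.6 -173.8 160 10.5;python3 - <<'E'
import pickle
from h import *
ci=pickle.load(open('w4.pkl','rb'))
np.set_printoptions(precision=1,suppress=True)
for u,v in [(318,158),(317,88),(316,7)]: print('divider',onz(ci,u,v,14))
for a,b,v in [(286,348.5,123),(283.5,351,48)]: print('mid',(onz(ci,a,v,14)+onz(ci,b,v,14))/2,np.linalg.norm(onz(ci,a,v,14)-onz(ci,b,v,14)))
E
```

```text
t 6.7 pos [523.2 -78.8 172.6] shift cm [-8.83 -4.48  1.19] rot [1.  0.1 0.1] gap 64.0 F [ 0.1 -0.5  0.6] q [-0.3   0.03  1.85  0.01  1.25 -0.49]
divider [567.9 157.4  14. ]
divider [558.9 220.1  14. ]
divider [549.9 283.7  14. ]
mid [563.1 189.7  14. ] 58.4918782159297
mid [555.  252.7  14. ] 59.096543134126776
```

send_rows(motion="-4 -2 1 1 0 0 0.5;-8 -4 1.2 1 0 0 0.5;-8.8 -4.5 1.2 1 0 0 0.5;-8.8 -4.5 3 1 0 0 0.5;-8.8 -4.5 5.5 1 0 0 0.5")

```text
clock: 7.12
position: [497.7, -176.3, 119.5]
tcp_rot: [0.004, 0.64, 0.768, 0.0]
force: [1.1, -0.2, 0.0]
finger_gap: 64.3
```

```bash
python3 go.py 495.6 -173.8 26.6 10.5
```

```text
t 7.12 pos [ 497.7 -176.3  119.5] shift cm [ 0.34 -0.21  9.28] rot [ 0.3  0.3 -0.1] gap 64.3 F [ 1.1 -0.2  0. ] q [-0.49  0.09  1.89 -0.    1.15 -0.67]
```

send_rows(motion="0.3 -0.2 1.5 0.3 0.3 0 0.5;0.3 -0.2 4.5 0.3 0.3 0 0.5;0.3 -0.2 7.5 0.3 0.3 0 0.5;0.3 -0.2 8.9 0.3 0.3 0 0.5;0.3 -0.2 9.1 0.3 0.3 0 0.5")

```text
clock: 7.53
position: [492.9, -172.4, 24.9]
tcp_rot: [-0.003, 0.64, 0.768, -0.001]
force: [-0.3, 0.1, -0.7]
finger_gap: 63.8
```

```bash
python3 go.py 495.6 -173.8 26.6 10.5
```

```text
t 7.53 pos [ 492.9 -172.4   24.9] shift cm [-0.18  0.24 -0.17] rot [-0.3 -0.2 -0.1] gap 63.8 F [-0.3  0.1 -0.7] q [-0.49  0.24  1.94 -0.    0.98 -0.67]
```

send_rows(motion="-0.2 0.2 -0.1 -0.3 -0.2 0 0.5;-0.2 0.2 -0.1 -0.3 -0.2 0 0.2;-0.2 0.2 -0.1 -0.3 -0.2 0 -0.1;-0.2 0.2 -0.1 -0.3 -0.2 0 -0.3;-0.2 0.2 -0.1 -0.3 -0.2 0 -0.5")

```text
clock: 7.95
position: [496.5, -174.6, 27.5]
tcp_rot: [0.001, 0.64, 0.768, 0.0]
force: [0.2, 0.6, 3.9]
finger_gap: 42.5
```

send_rows(motion="0 0 0 0 0 0 -0.5;0 0 0 0 0 0 -0.5")

```text
clock: 8.12
position: [496.9, -174.8, 28.1]
tcp_rot: [0.002, 0.64, 0.768, 0.0]
force: [-0.6, -0.9, -0.6]
finger_gap: 42.9
```

send_rows(motion="0 0 -0.7 0 0 0 -0.5;0 0 -2.5 0 0 0 -0.5;0 0 -5.5 0 0 0 -0.5;0 0 -9 0 0 0 -0.5;0 0 -12.5 0 0 0 -0.5")

```text
clock: 8.53
position: [495.5, -174.1, 154.0]
tcp_rot: [0.001, 0.64, 0.768, 0.0]
force: [1.3, 0.4, -2.1]
finger_gap: 42.9
```

```bash
python3 go.py 561.5 188.9 165 7.5;  python3 - <<'E'
from rig import *
from h import *
ci=camera_info('wrist');im=grab_frame('wrist'); cv2.imwrite('pics/w5.png',im[:,:,::-1])
E
```

```text
t 8.53 pos [ 495.5 -174.1  154. ] shift cm [34.5  13.07 -1.12] rot [0.1 0.1 2.9] gap 42.9 F [ 1.3  0.4 -2.1] q [-0.49  0.05  1.86 -0.    1.22 -0.67]
```

View pics/w5.png

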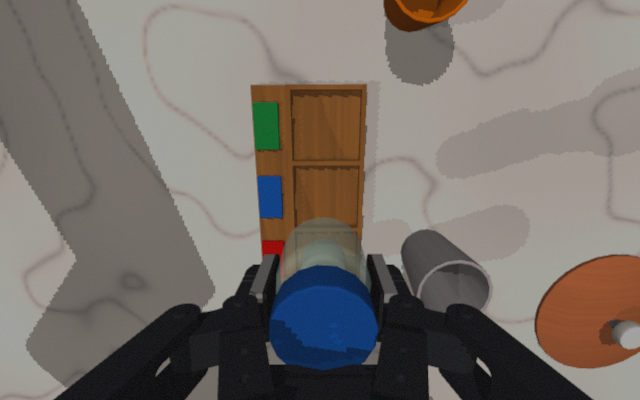

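send_rows(motion="2 0.8 -1 0 0 1 -0.5;5.5 2.1 -1 0 0 2 -0.5;9 3.4 -1 0 0 2.9 -0.5;12.5 4.7 -1 0 0 2.9 -0.5;16 6 -1 0 0 2.9 -0.5")

```text
clock: 9.0
position: [529.7, -6.5, 172.4]
tcp_rot: [0.007, 0.659, 0.752, 0.002]
force: [0.8, -0.3, -0.7]
finger_gap: 42.8
```

```bash
python3 go.py 561.5 188.9 165 7.5
```

```text
t 9.0 pos [529.7  -6.5 172.4] shift cm [18.97  5.69  0.65] rot [ 0.7  0.5 -0. ] gap 42.8 F [ 0.8 -0.3 -0.7] q [-0.16  0.03  1.85 -0.    1.25 -0.29]
```

send_rows(motion="4 1.2 0.6 0.5 0.4 0 -0.5;8 2.4 0.6 0.7 0.5 0 -0.5;12 3.6 0.6 0.7 0.5 0 -0.5;16 4.8 0.6 0.7 0.5 0 -0.5;19 5.7 0.6 0.7 0.5 0 -0.5")

```text
clock: 9.42
position: [561.3, 192.3, 165.6]
tcp_rot: [-0.0, 0.659, 0.752, 0.0]
force: [0.4, -0.7, -1.8]
finger_gap: 42.5
```

```bash
python3 go.py 561.5 188.9 28 7.5
```

```text
t 9.42 pos [561.3 192.3 165.6] shift cm [-0.35 -0.02 13.76] rot [-0.  -0.1  0.1] gap 42.5 F [ 0.4 -0.7 -1.8] q [0.2  0.2  1.68 0.   1.26 0.06]
```

send_rows(motion="-0.3 0 1 0 0 0 -0.5;-0.3 0 4 0 0 0 -0.5;-0.3 0 7.5 0 0 0 -0.5;-0.3 0 10.5 0 0 0 -0.5;-0.3 0 12 0 0 0 -0.5")

```text
clock: 9.83
position: [558.3, 188.5, 41.0]
tcp_rot: [-0.002, 0.659, 0.752, -0.002]
force: [-0.7, -0.5, -2.3]
finger_gap: 42.7
```

```bash
python3 go.py 561.5 188.9 28 7.5
```

```text
t 9.83 pos [558.3 188.5  41. ] shift cm [-0.    0.33  1.3 ] rot [-0.4 -0.   0.1] gap 42.7 F [-0.7 -0.5 -2.3] q [0.19 0.35 1.75 0.   1.05 0.06]
```

send_rows(motion="0 0.3 0.2 -0.3 0 0 -0.5;0 0.3 0.6 -0.3 0 0 -0.5;0 0.3 0.9 -0.3 0 0 -0.5;0 0.3 1.1 -0.3 0 0 -0.5;0 0.3 1.2 -0.3 0 0 -0.5")

```text
clock: 10.25
position: [562.4, 189.0, 30.3]
tcp_rot: [0.0, 0.659, 0.752, 0.001]
force: [0.2, 0.5, -0.1]
finger_gap: 42.4
```

send_rows(motion="0 0 0.05 0 0 0 -0.5;0 0 0.1 0 0 0 -0.5;0 0 0.1 0 0 0 -0.5")

```text
clock: 10.5
position: [563.0, 189.1, 30.1]
tcp_rot: [0.001, 0.659, 0.752, 0.001]
force: [1.1, -0.1, -0.2]
finger_gap: 42.4
```

```bash
python3 go.py 561.5 188.9 28 7.5
```

```text
t 10.5 pos [563.  189.1  30.1] shift cm [ 0.   -0.15  0.21] rot [ 0.1 -0.   0.1] gap 42.4 F [ 1.1 -0.1 -0.2] q [0.19 0.37 1.75 0.   1.02 0.06]
```

send_rows(motion="0 0 0.1 0 0 0 -0.5;0 0 0.15 0 0 0 -0.5;0 0 0.2 0 0 0 -0.5")

```text
clock: 10.75
position: [563.1, 189.1, 28.2]
tcp_rot: [0.001, 0.659, 0.752, 0.001]
force: [-0.5, -0.4, -1.6]
finger_gap: 42.5
```

send_rows(motion="0 0 0.05 0 0 0 -0.5;0 0 0.1 0 0 0 -0.5;0 0 0.1 0 0 0 -0.5")

```text
clock: 11.0
position: [563.0, 189.2, 27.5]
tcp_rot: [0.001, 0.659, 0.752, 0.001]
force: [-1.3, -0.3, 3.0]
finger_gap: 42.6
```

Contact (force +3 N, position stopped at 27.5). Release and retreat.

send_rows(motion="0 0 0 0 0 0 -0.1;0 0 0 0 0 0 0.05;0 0 0 0 0 0 0.15;0 0 0 0 0 0 0.3;0 0 0 0 0 0 0.5")

```text
clock: 11.42
position: [563.2, 189.2, 27.5]
tcp_rot: [0.001, 0.659, 0.752, 0.001]
force: [-0.5, 0.1, -0.4]
finger_gap: 63.8
```

send_rows(motion="0 0 -1 0 0 0 0.5;0 0 -3 0 0 0 0.5;0 0 -6 0 0 0 0.5;0 0 -10 0 0 0 0.5;0 0 -14 0 0 0 0.5")

```text
clock: 11.83
position: [561.9, 188.8, 168.8]
tcp_rot: [0.0, 0.659, 0.752, 0.0]
force: [1.7, 0.7, 0.0]
finger_gap: 63.9
```

```bash
python3 go.py 506.3 -238 165 10.5;  python3 - <<'E'
from rig import *
from h import *
im=grab_frame('side'); cv2.imwrite('pics/s4.png',cv2.resize(im[100:220,220:420,::-1],None,fx=4,fy=4))
E
```

```text
t 11.83 pos [561.9 188.8 168.8] shift cm [-41.58 -11.13   0.35] rot [ 0.  -0.  -2.9] gap 63.9 F [1.7 0.7 0. ] q [0.19 0.19 1.68 0.   1.27 0.06]
```

View pics/s4.png

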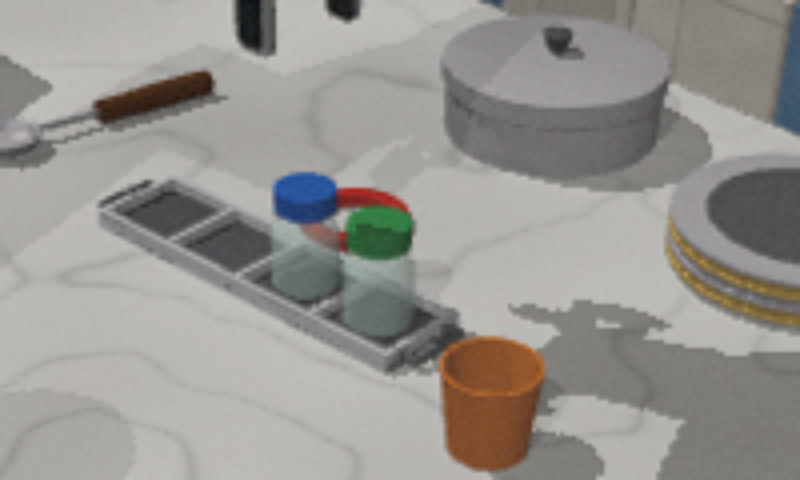

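send_rows(motion="-41.6 -11.1 0 0 0 -2.9 0.5;-41.6 -11.1 0 0 0 -2.9 0.5;-41.6 -11.1 0 0 0 -2.9 0.5;-41.6 -11.1 0 0 0 -2.9 0.5;-41.6 -11.1 0 0 0 -2.9 0.5")

```text
clock: 12.3
position: [537.9, -19.4, 173.2]
tcp_rot: [0.006, 0.639, 0.769, 0.007]
force: [0.7, 0.3, -0.1]
finger_gap: 64.0
```

```bash
python3 go.py 506.3 -238 165 10.5
```

```text
t 12.3 pos [537.9 -19.4 173.2] shift cm [-20.92  -7.11   0.69] rot [ 1. -0.  0.] gap 64.0 F [ 0.7  0.3 -0.1] q [-0.19  0.05  1.83  0.01  1.25 -0.37]
```

send_rows(motion="-20.9 -7.1 0.7 1 0 0 0.5;-20.9 -7.1 0.7 1 0 0 0.5;-20.9 -7.1 0.7 1 0 0 0.5;-20.9 -7.1 0.7 1 0 0 0.5;-20.9 -7.1 0.7 1 0 0 0.5")

```text
clock: 12.72
position: [508.0, -225.9, 166.3]
tcp_rot: [0.001, 0.639, 0.769, 0.0]
force: [0.9, -0.0, 0.5]
finger_gap: 63.9
```

```bash
python3 go.py 506.3 -238 27.5 10.5; python3 - <<'E'
from rig import *
from h import *
ci=camera_info('wrist');im=grab_frame('wrist'); cv2.imwrite('pics/w6.png',im[:,:,::-1])
for c in ('red','yellow'):
    for b in blobs(im,c,60): print(c,b[:3],'z76',onz(ci,b[1],b[2],76)[:2].round(1),'z14',onz(ci,b[1],b[2],14)[:2].round(1))
E
```

```text
t 12.72 pos [ 508.  -225.9  166.3] shift cm [-1.14 -0.4  13.88] rot [0.1 0.1 0. ] gap 63.9 F [ 0.9 -0.   0.5] q [-0.56  0.11  1.78  0.    1.25 -0.74]
red (905, 269.7, 203.4) z76 [ 466.7 -225.5] z14 [ 459.4 -245.8]
red (2049, 319.3, 224.7) z76 [ 507.1 -235.7] z14 [ 510.7 -258.7]
yellow (739, 272.7, 263.0) z76 [ 475.8 -275.4] z14 [ 471. -309.]
yellow (1749, 320.2, 295.1) z76 [ 519.2 -297.9] z14 [ 526.  -337.5]
```

View pics/w6.png

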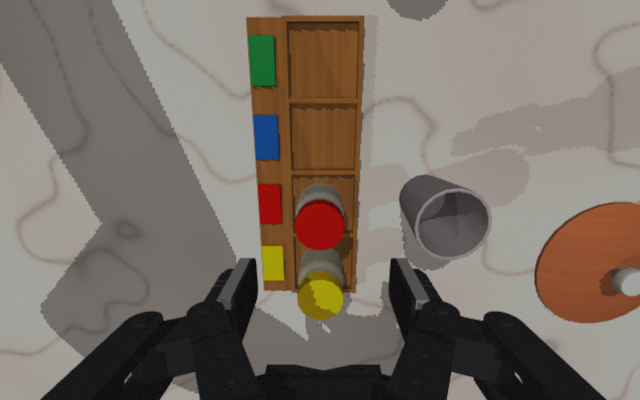

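send_rows(motion="-1.1 -0.4 0.5 0 0 0 0.45;-1.1 -0.4 4 0 0 0 0.45;-1.1 -0.4 8 0 0 0 0.45;-1.1 -0.4 11 0 0 0 0.45;-1.1 -0.4 12.8 0 0 0 0.45")

```text
clock: 13.18
position: [502.8, -244.4, 35.0]
tcp_rot: [-0.0, 0.641, 0.767, -0.002]
force: [-0.2, 0.5, 0.5]
finger_gap: 62.0
```

```bash
python3 go.py 506.5 -237.5 27.5 10.5
```

```text
t 13.18 pos [ 502.8 -244.4   35. ] shift cm [0.62 0.49 0.75] rot [-0.2  0.2 -0.2] gap 62.0 F [-0.2  0.5  0.5] q [-0.59  0.29  1.84 -0.01  1.01 -0.77]
```

send_rows(motion="0.6 0.4 0.2 -0.2 0.2 0 0.45;0.6 0.4 0.6 -0.2 0.2 0 0.45;0.6 0.4 0.7 -0.2 0.2 0 0.45")

```text
clock: 13.43
position: [506.3, -237.5, 28.6]
tcp_rot: [0.0, 0.641, 0.768, 0.0]
force: [-0.2, -0.3, -0.0]
finger_gap: 61.6
```

```bash
python3 go.py 506.5 -237.5 27.5 10.5
```

```text
t 13.43 pos [ 506.3 -237.5   28.6] shift cm [-0.    0.02  0.11] rot [ 0.  -0.  -0.2] gap 61.6 F [-0.2 -0.3 -0. ] q [-0.58  0.3   1.84  0.    1.   -0.76]
```

send_rows(motion="0 0 0.1 0 0 0 0.2;0 0 0.1 0 0 0 0;0 0 0.1 0 0 0 -0.2;0 0 0.1 0 0 0 -0.4;0 0 0.1 0 0 0 -0.5")

```text
clock: 13.85
position: [507.8, -238.3, 29.7]
tcp_rot: [0.002, 0.641, 0.768, 0.001]
force: [0.0, 1.5, 6.5]
finger_gap: 42.4
```

send_rows(motion="0 0 0 0 0 0 -0.5;0 0 0 0 0 0 -0.5")

```text
clock: 14.02
position: [508.3, -238.7, 30.5]
tcp_rot: [0.003, 0.641, 0.768, 0.001]
force: [-0.4, -0.4, -0.8]
finger_gap: 42.6
```

send_rows(motion="0 0 -0.7 0 0 0 -0.5;0 0 -2.5 0 0 0 -0.5;0 0 -5.5 0 0 0 -0.5;0 0 -9 0 0 0 -0.5;0 0 -12.5 0 0 0 -0.5")

```text
clock: 14.43
position: [506.8, -237.9, 156.4]
tcp_rot: [0.002, 0.641, 0.768, 0.001]
force: [1.1, -0.4, -2.2]
finger_gap: 42.4
```

```bash
python3 go.py 553 252.4 165 7.5;  python3 - <<'E'
from rig import *
from h import *
ci=camera_info('wrist');im=grab_frame('wrist'); cv2.imwrite('pics/w7.png',im[:,:,::-1])
E
```

```text
t 14.43 pos [ 506.8 -237.9  156.4] shift cm [47.42 13.31 -0.91] rot [0.2 0.1 2.8] gap 42.4 F [ 1.1 -0.4 -2.2] q [-0.58  0.13  1.78  0.    1.23 -0.76]
```

View pics/w7.png

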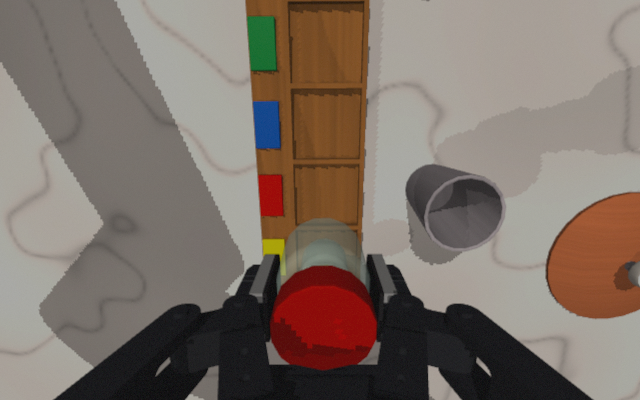

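send_rows(motion="2 0.6 -1 0 0 1 -0.5;5.5 1.5 -1 0 0 2 -0.5;9.5 2.7 -1 0 0 2.8 -0.5;13.5 3.8 -1 0 0 2.8 -0.5;17.5 4.9 -1 0 0 2.8 -0.5")

```text
clock: 14.9
position: [527.5, -58.1, 174.5]
tcp_rot: [0.008, 0.66, 0.751, 0.002]
force: [0.4, -0.5, -1.3]
finger_gap: 42.7
```

```bash
python3 go.py 553 252.4 165 7.5
```

```text
t 14.9 pos [527.5 -58.1 174.5] shift cm [30.46  6.53  0.72] rot [ 0.8  0.6 -0.1] gap 42.7 F [ 0.4 -0.5 -1.3] q [-0.26  0.03  1.84 -0.    1.25 -0.38]
```

send_rows(motion="4 0.9 0.5 0.8 0.6 0 -0.5;8 1.7 0.5 0.8 0.6 0 -0.5;12 2.6 0.5 0.8 0.6 0 -0.5;16 3.4 0.5 0.8 0.6 0 -0.5;20 4.3 0.5 0.8 0.6 0 -0.5")

```text
clock: 15.32
position: [543.9, 147.7, 168.2]
tcp_rot: [-0.0, 0.66, 0.751, -0.0]
force: [1.6, -1.0, -2.0]
finger_gap: 42.3
```

```bash
python3 go.py 553 252.4 165 7.5
```

```text
t 15.32 pos [543.9 147.7 168.2] shift cm [10.26  2.25  0.32] rot [-0.  -0.  -0.1] gap 42.3 F [ 1.6 -1.  -2. ] q [ 0.13  0.13  1.75  0.    1.26 -0.  ]
```

send_rows(motion="4 0.9 0 0 0 0 -0.5;8 1.8 0.3 0 0 0 -0.5;10.2 2.2 0.3 0 0 0 -0.5;10.2 2.2 1 0 0 0 -0.5;10.2 2.2 3 0 0 0 -0.5")

```text
clock: 15.73
position: [554.4, 253.9, 141.0]
tcp_rot: [0.001, 0.659, 0.752, 0.002]
force: [0.8, 0.1, -1.0]
finger_gap: 42.6
```

```bash
python3 go.py 553 252.4 30 7.5; python3 - <<'E'
from rig import *
from h import *
ci=camera_info('wrist');im=grab_frame('wrist'); cv2.imwrite('pics/w8.png',im[:,:,::-1])
E
```

```text
t 15.73 pos [554.4 253.9 141. ] shift cm [-0.14 -0.22 11.1 ] rot [ 0.3 -0.1  0.1] gap 42.6 F [ 0.8  0.1 -1. ] q [0.3  0.26 1.66 0.   1.22 0.17]
```

View pics/w8.png

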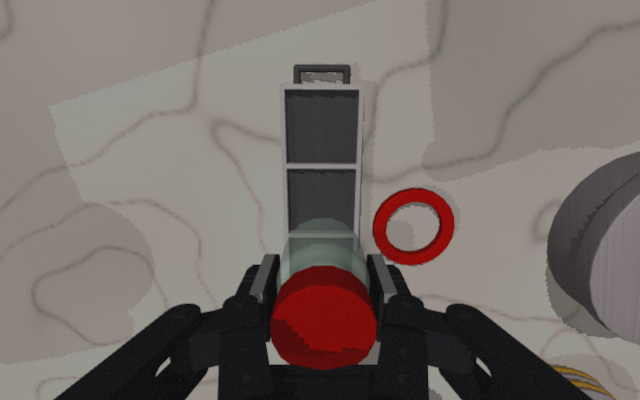

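send_rows(motion="-0.1 -0.2 3 0.3 0 0 -0.5;-0.1 -0.2 6 0.3 0 0 -0.5;-0.1 -0.2 8.5 0.3 0 0 -0.5;-0.1 -0.2 9.8 0.3 0 0 -0.5;-0.1 -0.2 10.2 0.3 0 0 -0.5")

```text
clock: 16.2
position: [546.6, 248.7, 29.9]
tcp_rot: [-0.004, 0.659, 0.752, -0.006]
force: [-3.1, -1.9, 6.6]
finger_gap: 42.5
```

```bash
python3 go.py 553 252.4 30 7.5
```

```text
t 16.2 pos [546.6 248.7  29.9] shift cm [ 0.28  0.69 -0.02] rot [-0.8  0.1 -0. ] gap 42.5 F [-3.1 -1.9  6.6] q [0.3  0.39 1.72 0.   1.04 0.16]
```

send_rows(motion="0.3 0.6 -0.3 -0.8 0 0 -0.5;0.3 0.6 -0.3 -0.8 0 0 -0.5;0.3 0.6 -0.3 -0.8 0 0 -0.5;0.3 0.6 -0.3 -0.8 0 0 -0.5")

```text
clock: 16.53
position: [553.5, 252.9, 34.7]
tcp_rot: [0.001, 0.659, 0.752, 0.0]
force: [0.3, -0.5, -1.2]
finger_gap: 42.3
```

```bash
python3 go.py 553 252.4 30 7.5; python3 - <<'E'
from rig import *
from h import *
im=grab_frame('side'); cv2.imwrite('pics/s5.png',cv2.resize(im[100:220,220:420,::-1],None,fx=4,fy=4))
E
```

```text
t 16.53 pos [553.5 252.9  34.7] shift cm [-0.04 -0.06  0.47] rot [ 0.1  0.1 -0. ] gap 42.3 F [ 0.3 -0.5 -1.2] q [ 0.3   0.39  1.71 -0.    1.04  0.17]
```

View pics/s5.png

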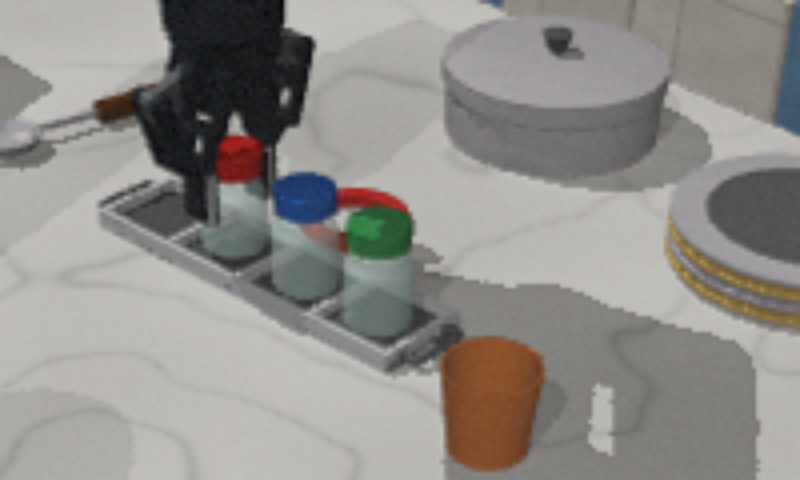

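Red is upright, held in the third bay a few mm up. Lower gently.

send_rows(motion="0 0 0.1 0 0 0 -0.5;0 0 0.2 0 0 0 -0.5;0 0 0.25 0 0 0 -0.5;0 0 0.3 0 0 0 -0.5")

```text
clock: 16.92
position: [553.1, 252.9, 31.4]
tcp_rot: [0.001, 0.659, 0.752, 0.0]
force: [-0.1, -0.4, -0.8]
finger_gap: 42.6
```

send_rows(motion="0 0 0.05 0 0 0 -0.5;0 0 0.1 0 0 0 -0.5;0 0 0.15 0 0 0 -0.5")

```text
clock: 17.17
position: [553.1, 252.8, 29.8]
tcp_rot: [0.001, 0.659, 0.752, -0.0]
force: [-1.5, -1.0, 4.1]
finger_gap: 42.4
```

Contact; release and retreat.

send_rows(motion="0 0 0 0 0 0 -0.1;0 0 0 0 0 0 0.05;0 0 0 0 0 0 0.15;0 0 0 0 0 0 0.3;0 0 0 0 0 0 0.5")

```text
clock: 17.58
position: [553.2, 252.9, 29.9]
tcp_rot: [0.001, 0.659, 0.752, 0.0]
force: [-0.5, -0.9, 0.2]
finger_gap: 63.8
```

send_rows(motion="0 0 -1 0 0 0 0.5;0 0 -3 0 0 0 0.5;0 0 -6 0 0 0 0.5;0 0 -10 0 0 0 0.5;0 0 -14 0 0 0 0.5")

```text
clock: 18.0
position: [552.0, 252.8, 171.1]
tcp_rot: [0.001, 0.659, 0.752, -0.001]
force: [0.5, 0.6, -0.4]
finger_gap: 64.1
```

```bash
python3 go.py 518.6 -300.3 170 10.5;  python3 - <<'E'
from rig import *
from h import *
im=grab_frame('side'); cv2.imwrite('pics/s6.png',cv2.resize(im[100:220,220:420,::-1],None,fx=4,fy=4))
E
```

```text
t 18.0 pos [552.  252.8 171.1] shift cm [-54.4  -10.51   0.22] rot [-0.   0.1 -3. ] gap 64.1 F [ 0.5  0.6 -0.4] q [ 0.3   0.23  1.63 -0.    1.28  0.17]
```

View pics/s6.png

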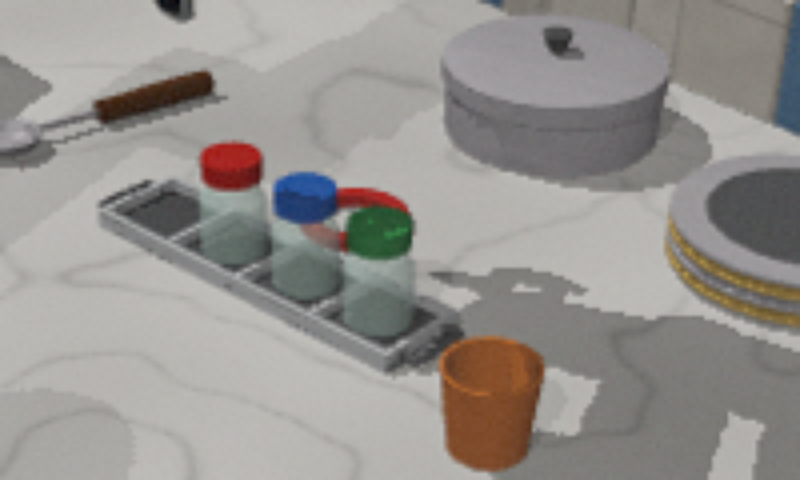

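Three stand in bays. Now to yellow.

send_rows(motion="-54 -10.5 0 0 0 -3 0.5;-54 -10.5 0 0 0 -3 0.5;-54 -10.5 0 0 0 -3 0.5;-54 -10.5 0 0 0 -3 0.5;-54 -10.5 0 0 0 -3 0.5")

```text
clock: 18.47
position: [541.6, 43.5, 174.8]
tcp_rot: [0.005, 0.639, 0.769, 0.006]
force: [1.4, -0.4, 0.8]
finger_gap: 63.7
```

```bash
python3 go.py 518.6 -300.3 170 10.5
```

```text
t 18.47 pos [541.6  43.5 174.8] shift cm [-33.38  -8.55   0.36] rot [0.9 0.  0. ] gap 63.7 F [ 1.4 -0.4  0.8] q [-0.07  0.06  1.81  0.    1.25 -0.25]
```

send_rows(motion="-33.4 -8.6 0 0.9 0 0 0.5;-33.4 -8.6 0 0.9 0 0 0.5;-33.4 -8.6 0 0.9 0 0 0.5;-33.4 -8.6 0 0.9 0 0 0.5;-33.4 -8.6 0 0.9 0 0 0.5")

```text
clock: 18.88
position: [527.3, -164.8, 174.7]
tcp_rot: [0.001, 0.639, 0.769, 0.0]
force: [1.2, -0.6, 0.0]
finger_gap: 63.9
```

```bash
python3 go.py 518.6 -300.3 170 10.5
```

```text
t 18.88 pos [ 527.3 -164.8  174.7] shift cm [-13.16  -3.33   0.48] rot [0.1 0.1 0. ] gap 63.9 F [ 1.2 -0.6  0. ] q [-0.45  0.09  1.78 -0.    1.27 -0.63]
```

send_rows(motion="-4 -1 0.3 0 0 0 0.45;-8 -2 0.3 0 0 0 0.45;-12 -3 0.3 0 0 0 0.45;-13.2 -3.3 0.3 0 0 0 0.45;-13.2 -3.3 0.5 0 0 0 0.45")

```text
clock: 19.3
position: [518.7, -304.7, 170.9]
tcp_rot: [0.002, 0.641, 0.768, -0.0]
force: [-0.2, 0.3, 0.4]
finger_gap: 61.9
```

```bash
python3 go.py 518.6 -300.3 28 10.5; python3 - <<'E'
from rig import *
from h import *
ci=camera_info('wrist');im=grab_frame('wrist')
for c in ('yellow',):
    for b in blobs(im,c,60): print(c,b[:3],'z76',onz(ci,b[1],b[2],76)[:2].round(1),'z14',onz(ci,b[1],b[2],14)[:2].round(1))
E
```

```text
t 19.3 pos [ 518.7 -304.7  170.9] shift cm [ 0.48  0.03 14.29] rot [ 0.2  0.2 -0.2] gap 61.9 F [-0.2  0.3  0.4] q [-0.66  0.21  1.65 -0.    1.27 -0.84]
yellow (922, 273.2, 187.0) z76 [ 478.  -292.2] z14 [ 471.1 -309.1]
yellow (2016, 324.5, 206.7) z76 [ 519.6 -300.8] z14 [ 523.6 -320. ]
```

Yellow lid at (519.6, −300.8), matching. Descend.

send_rows(motion="0.5 0.1 2 0.2 0.2 0 0.45;0.5 0.1 6 0.2 0.2 0 0.45;0.5 0.1 10 0.2 0.2 0 0.45;0.5 0.1 12.5 0.2 0.2 0 0.45;0.5 0.1 13.4 0.2 0.2 0 0.45")

```text
clock: 19.77
position: [516.3, -292.5, 30.9]
tcp_rot: [-0.006, 0.64, 0.769, 0.0]
force: [-1.0, 0.7, 0.2]
finger_gap: 62.1
```

```bash
python3 go.py 519 -300.5 27.5 10.5
```

```text
t 19.77 pos [ 516.3 -292.5   30.9] shift cm [-0.84  0.12  0.33] rot [-0.4 -0.5 -0. ] gap 62.1 F [-1.   0.7  0.2] q [-0.65  0.38  1.74  0.    1.04 -0.83]
```

send_rows(motion="-0.8 0.1 0.3 -0.4 -0.5 0 0.45;-0.8 0.1 0.3 -0.4 -0.5 0 0.45;-0.8 0.1 0.3 -0.4 -0.5 0 0.45")

```text
clock: 20.02
position: [519.9, -300.5, 29.5]
tcp_rot: [0.001, 0.639, 0.769, 0.0]
force: [1.3, -0.0, 1.5]
finger_gap: 62.1
```

```bash
python3 go.py 519 -300.5 27.5 10.5
```

```text
t 20.02 pos [ 519.9 -300.5   29.5] shift cm [ 0.01 -0.09  0.2 ] rot [0.1 0.1 0. ] gap 62.1 F [ 1.3 -0.   1.5] q [-0.66  0.38  1.73  0.    1.02 -0.84]
```

send_rows(motion="0 -0.1 0.2 0 0 0 0.2;0 -0.1 0.2 0 0 0 0;0 -0.1 0.2 0 0 0 -0.2;0 -0.1 0.2 0 0 0 -0.4;0 -0.1 0.2 0 0 0 -0.5")

```text
clock: 20.43
position: [520.4, -301.7, 30.0]
tcp_rot: [0.003, 0.639, 0.769, 0.0]
force: [0.6, 1.6, 5.8]
finger_gap: 42.4
```

send_rows(motion="0 0 0 0 0 0 -0.5;0 0 0 0 0 0 -0.5")

```text
clock: 20.6
position: [521.1, -302.2, 31.1]
tcp_rot: [0.004, 0.639, 0.769, 0.0]
force: [-0.4, -0.6, -1.1]
finger_gap: 42.3
```

send_rows(motion="0 0 -0.7 0 0 0 -0.5;0 0 -2.5 0 0 0 -0.5;0 0 -5.5 0 0 0 -0.5;0 0 -9 0 0 0 -0.5;0 0 -12.5 0 0 0 -0.5")

```text
clock: 21.02
position: [519.3, -301.0, 156.7]
tcp_rot: [0.003, 0.64, 0.769, 0.0]
force: [0.5, -1.5, -1.2]
finger_gap: 42.9
```

```bash
python3 go.py 545 315.8 170 7.5;  python3 - <<'E'
from rig import *
from h import *
ci=camera_info('wrist');im=grab_frame('wrist'); cv2.imwrite('pics/w9.png',im[:,:,::-1])
E
```

```text
t 21.02 pos [ 519.3 -301.   156.7] shift cm [60.18 13.76 -1.5 ] rot [0.3 0.2 3. ] gap 42.9 F [ 0.5 -1.5 -1.2] q [-0.66  0.22  1.67  0.    1.24 -0.84]
```

View pics/w9.png

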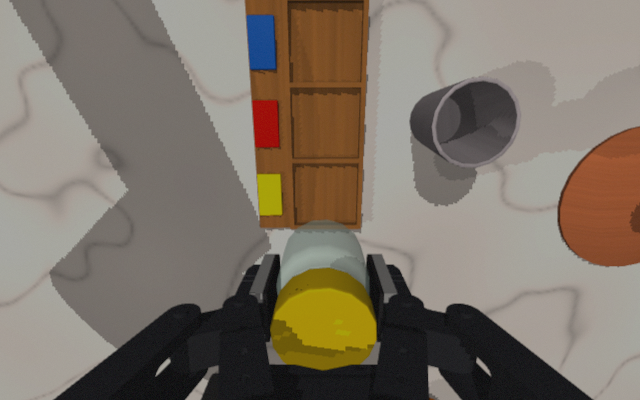

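send_rows(motion="2 0.5 -1 0 0 1 -0.5;5.5 1.3 -1.3 0 0 2 -0.5;9.5 2.2 -1.5 0 0 3 -0.5;13.5 3.1 -1.5 0 0 3 -0.5;17.5 4 -1.5 0 0 3 -0.5")

```text
clock: 21.48
position: [530.2, -123.0, 179.8]
tcp_rot: [0.01, 0.66, 0.751, 0.001]
force: [1.1, 0.4, -2.0]
finger_gap: 42.5
```

```bash
python3 go.py 545 315.8 170 7.5
```

```text
t 21.48 pos [ 530.2 -123.   179.8] shift cm [43.33  7.13  0.51] rot [ 0.8  0.8 -0.1] gap 42.5 F [ 1.1  0.4 -2. ] q [-0.37  0.06  1.81 -0.    1.26 -0.5 ]
```

send_rows(motion="4 0.7 0.4 0.8 0.8 0 -0.5;8 1.3 0.4 0.8 0.8 0 -0.5;12 2 0.4 0.8 0.8 0 -0.5;16 2.6 0.4 0.8 0.8 0 -0.5;20 3.3 0.4 0.8 0.8 0 -0.5")

```text
clock: 21.9
position: [536.6, 81.4, 173.9]
tcp_rot: [-0.0, 0.66, 0.751, 0.0]
force: [1.4, -0.8, -2.5]
finger_gap: 42.3
```

```bash
python3 go.py 545 315.8 170 7.5
```

```text
t 21.9 pos [536.6  81.4 173.9] shift cm [23.13  3.85  0.4 ] rot [ 0.  -0.  -0.1] gap 42.3 F [ 1.4 -0.8 -2.5] q [ 0.    0.07  1.8   0.    1.27 -0.12]
```

send_rows(motion="4 0.7 0 0 0 0 -0.5;8 1.3 0 0 0 0 -0.5;12 2 0 0 0 0 -0.5;16 2.7 0.2 0 0 0 -0.5;20 3.3 0.4 0 0 0 -0.5")

```text
clock: 22.32
position: [543.3, 286.1, 170.4]
tcp_rot: [0.0, 0.66, 0.751, 0.001]
force: [0.9, -0.1, -0.9]
finger_gap: 42.7
```

```bash
python3 go.py 545 315.8 170 7.5
```

```text
t 22.32 pos [543.3 286.1 170.4] shift cm [2.92 0.55 0.04] rot [ 0.1 -0.  -0.1] gap 42.7 F [ 0.9 -0.1 -0.9] q [0.36 0.24 1.62 0.   1.28 0.23]
```

send_rows(motion="2 0.4 0 0 0 0 -0.5;2.9 0.5 0 0 0 0 -0.5;2.9 0.5 1 0 0 0 -0.5;2.9 0.5 3.5 0 0 0 -0.5;2.9 0.5 6 0 0 0 -0.5")

```text
clock: 22.73
position: [545.6, 314.6, 110.5]
tcp_rot: [0.001, 0.66, 0.751, 0.002]
force: [0.5, -0.7, -2.2]
finger_gap: 42.7
```

```bash
python3 go.py 545 315.8 30 7.5; python3 - <<'E'
from rig import *
from h import *
ci=camera_info('wrist');im=grab_frame('wrist'); cv2.imwrite('pics/w10.png',im[:,:,::-1])
E
```

```text
t 22.73 pos [545.6 314.6 110.5] shift cm [ 0.12 -0.08  8.05] rot [ 0.2 -0.  -0.1] gap 42.7 F [ 0.5 -0.7 -2.2] q [ 0.4   0.34  1.62 -0.    1.18  0.27]
```

View pics/w10.png

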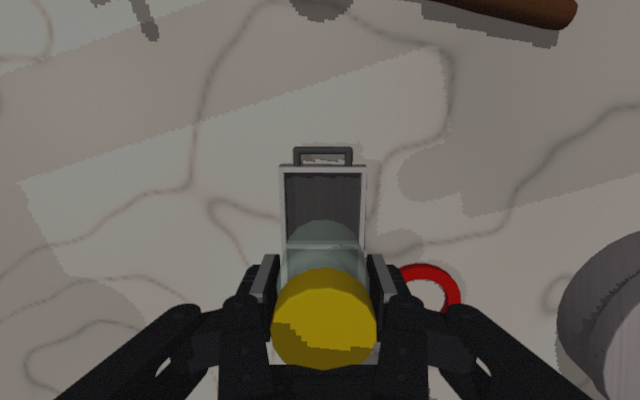

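```bash
python3 - <<'E'
from rig import *
from h import *
ci=camera_info('wrist')
for P in [(323,169),(323,245),(285,207),(363,207)]: print(onz(ci,*P,14).round(1))
E
```

```text
[536.8 346.8  14. ]
[544.6 286.2  14. ]
[511.7 313.9  14. ]
[570.9 321.6  14. ]
```

```bash
python3 go.py 543.2 316 30 7.5
```

```text
t 22.78 pos [541.6 312.5 103.3] shift cm [0.35 0.25 7.32] rot [-0.4  0.1 -0.1] gap 42.3 F [-2.5 -2.5 -6.1] q [ 0.4   0.34  1.63 -0.    1.18  0.27]
```

send_rows(motion="0.3 0.2 2 -0.4 0 0 -0.5;0.3 0.2 4 -0.4 0 0 -0.5;0.3 0.2 5.5 -0.4 0 0 -0.5;0.3 0.2 6.2 -0.4 0 0 -0.5;0.3 0.2 6.5 -0.4 0 0 -0.5")

```text
clock: 23.2
position: [541.9, 313.6, 36.7]
tcp_rot: [0.001, 0.661, 0.751, -0.002]
force: [-0.3, -0.4, -1.7]
finger_gap: 42.4
```

```bash
python3 go.py 543.2 316 30 7.5
```

```text
t 23.2 pos [541.9 313.6  36.7] shift cm [0.22 0.16 0.67] rot [-0.1  0.2 -0.2] gap 42.4 F [-0.3 -0.4 -1.7] q [ 0.4   0.43  1.66 -0.    1.06  0.27]
```

send_rows(motion="0.2 0.1 0.1 0 0.2 0 -0.5;0.2 0.1 0.2 0 0.2 0 -0.5;0.2 0.1 0.3 0 0.2 0 -0.5;0.2 0.1 0.4 0 0.2 0 -0.5;0.2 0.1 0.45 0 0.2 0 -0.5")

```text
clock: 23.62
position: [543.2, 316.0, 33.0]
tcp_rot: [-0.0, 0.661, 0.751, -0.0]
force: [0.9, -0.1, -1.6]
finger_gap: 42.4
```

```bash
python3 go.py 543.2 316 30 7.5; python3 - <<'E'
from rig import *
from h import *
im=grab_frame('side'); cv2.imwrite('pics/s7.png',cv2.resize(im[100:220,220:420,::-1],None,fx=4,fy=4))
im=grab_frame('scene'); cv2.imwrite('pics/c7.png',cv2.resize(im[200:300,340:500,::-1],None,fx=5,fy=5))
E
```

```text
t 23.62 pos [543.2 316.   33. ] shift cm [0.   0.01 0.3 ] rot [-0.1 -0.  -0.2] gap 42.4 F [ 0.9 -0.1 -1.6] q [0.4  0.44 1.65 0.   1.05 0.27]
```

View pics/s7.png

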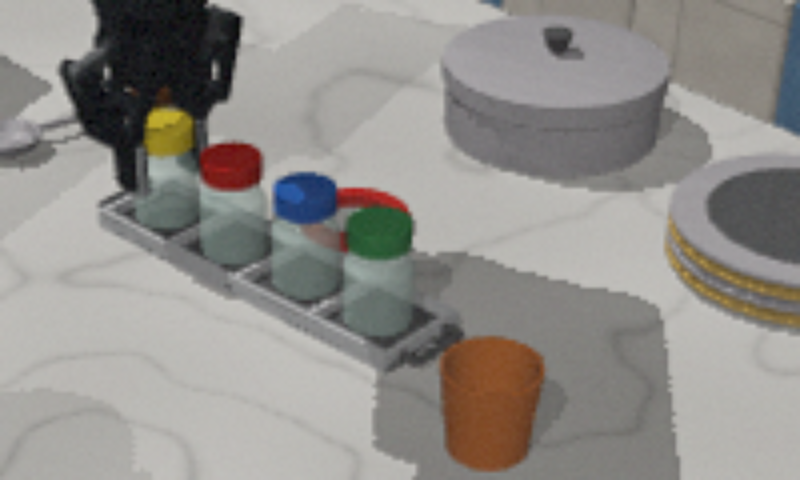

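View pics/c7.png

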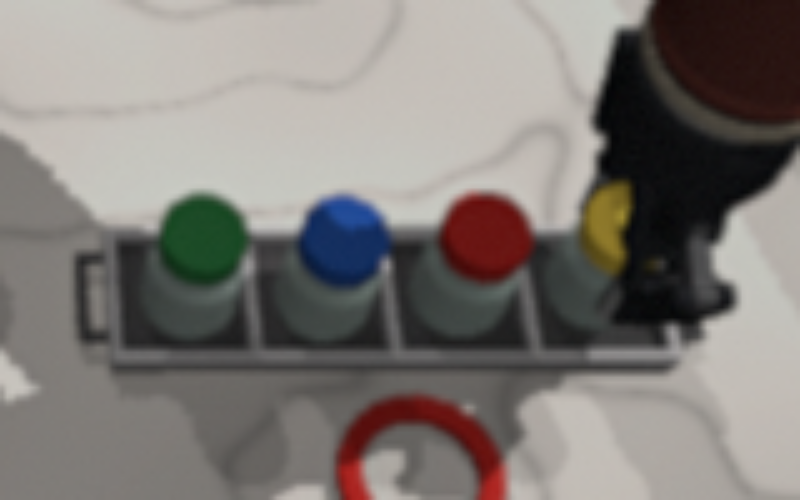

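send_rows(motion="0 0.1 0.1 0 0 0 -0.5;0 0.1 0.2 0 0 0 -0.5;0 0.1 0.25 0 0 0 -0.5;0 0.1 0.3 0 0 0 -0.5")

```text
clock: 24.05
position: [543.9, 316.2, 30.1]
tcp_rot: [-0.001, 0.661, 0.751, -0.0]
force: [-3.8, -0.7, 5.6]
finger_gap: 42.5
```

send_rows(motion="0 0 0.05 0 0 0 -0.5;0 0 0.1 0 0 0 -0.5;0 0 0.1 0 0 0 -0.5")

```text
clock: 24.3
position: [544.0, 316.3, 30.0]
tcp_rot: [-0.001, 0.661, 0.751, -0.0]
force: [-3.3, -1.8, 7.6]
finger_gap: 42.3
```

Contact. Release, retreat.

send_rows(motion="0 0 0 0 0 0 -0.1;0 0 0 0 0 0 0.05;0 0 0 0 0 0 0.15;0 0 0 0 0 0 0.3;0 0 0 0 0 0 0.5")

```text
clock: 24.72
position: [544.0, 316.3, 29.9]
tcp_rot: [-0.001, 0.661, 0.751, -0.0]
force: [0.5, -0.4, 0.3]
finger_gap: 63.7
```

send_rows(motion="0 0 -1 0 0 0 0.5;0 0 -3 0 0 0 0.5;0 0 -6 0 0 0 0.5;0 0 -10 0 0 0 0.5;0 0 -14 0 0 0 0.5")

```text
clock: 25.13
position: [543.4, 315.9, 171.0]
tcp_rot: [-0.001, 0.661, 0.751, -0.001]
force: [0.1, -0.2, 0.5]
finger_gap: 64.1
```

send_rows(motion="-3 -4 -3 0 0 0 0.5;-3 -8 -3 0 0 0 0.5;-3 -12 -3 0 0 0 0.5;-3 -12 -3 0 0 0 0.5;-3 -12 -3 0 0 0 0.5")

```text
clock: 25.55
position: [425.9, 270.7, 202.2]
tcp_rot: [-0.001, 0.66, 0.751, -0.001]
force: [0.1, 0.0, -0.7]
finger_gap: 64.3
```

```bash
python3 - <<'E'
from rig import *
from h import *
np.set_printoptions(precision=1,suppress=True)
ims={}
for n in ['side','scene','wrist']:
    im=grab_frame(n); ims[n]=(camera_info(n),im)
    cv2.imwrite(f'pics/f_{n}.png',im[:,:,::-1])
im=ims['side'][1];a=cv2.resize(im[110:200,230:370,::-1],None,fx=5,fy=5)
im=ims['scene'][1];b=cv2.resize(im[225:285,345:485,::-1],None,fx=5,fy=5)
out=np.vstack([b,a]); cv2.imwrite('pics/f.png',cv2.resize(out,None,fx=.78,fy=.78))
for c in COL:
    P={}
    for n in ['side','scene']:
        P[n]=[x for x in blobs(ims[n][1],c,60) if (230<x[1]<370 and 110<x[2]<200 if n=='side' else 345<x[1]<485 and 225<x[2]<275)]
    best=min((tri(ray(ims['side'][0],*a[1:3]),ray(ims['scene'][0],*b[1:3])) for a in P['side'] for b in P['scene']),key=lambda t:t[1])
    print(c,best)
print(arm.get_obs()['clock'],arm.get_obs()['position'])
E
```

```text
red (array([552.4, 252.4,  66.6]), np.float64(2.3145588363233722))
yellow (array([543.6, 314.2,  66.4]), np.float64(2.1535006229741205))
green (array([569.9, 127.5,  66.8]), np.float64(3.1514053105524753))
blue (array([562.6, 189.5,  66.6]), np.float64(2.685811676584634))
25.7 [429.5 271.3 202.3]
```

View pics/f.png

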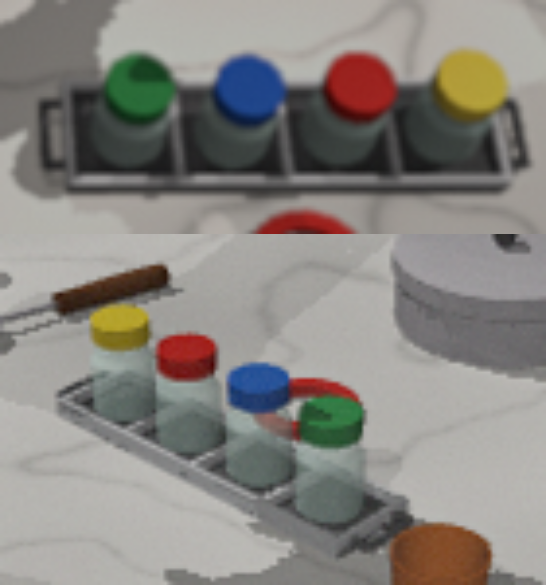

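All four lids sit at the same height (~66.6 mm), one jar per bay in the order green, blue, red, yellow from the right end, with the arm clear. Handing in.

```bash
python3 -c "
from rig import finish_job
print(finish_job())"
```

```text
the job is handed in; nothing more can be done
None
```

I moved all four jars to the steel rack in reverse order and handed the job in. From the robot's right to its left they now stand green, blue, red, yellow; on the wooden rack they had been yellow, red, blue, green. It took about 26 s of robot time.

- **Last checks:** The final side and scene views show one upright jar per bay. By triangulation the four lids are at the same height (66.4–66.8 mm), and each is within about 2 mm of where I set its jar down. All jars were released, and the arm was clear of them with force readings near zero.
- **One set-down off centre:** The red jar first touched its bay floor about 6 mm off centre, at roughly 7 N, because the arm overshot on the way down. I lifted it about 5 mm, centred it and set it down again. Floor contact on all the set-downs read between 3 and 8 N.
- **Calibration disagreements:** The wrist and scene cameras differed by about 2–3 mm on where the steel bays are, so I used values in between. In the final lid triangulation the sight lines missed each other by 2–3 mm.

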